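Set the day wheel and stamp the shelf tag

TASK

On the tag dater, flick the star-shaped day wheel clockwise (seen from above) on with a fingertip, click after click, until the lobe with the upright stud stops at the fixed pointer, and do not run it past. Only then push the stamp knob fully down onto the blank tag and let it spring back up. Lift nothing, and leave the tag, the bread and the other things where they are.

Things in the scene. Friction and masses are not known exactly. Their poses are not given: they have to be found in the camera images.
- dater: Tag dater fixed to the table: grey deck 160 (x) x 280 (y) mm, top 40 mm above the table. Origin on the table surface under the deck (deck: x -65 to +95, y -140 to +140 mm); x towards pointer and stamp column, y towards the wheel end, z up. Wheel axis at x 0, y +70 mm; stamp axis at x 0, y -85 mm, through an arm (top 88 mm high) from a column at x +62 mm.
- wheel_center (a point): On the wheel's vertical axis, level with the lobes' tops. Black star wheel: round core 36 mm in radius, six equal lobes 8 mm wide reaching to 62 mm radius, both from 52 to 72 mm above the table (12 mm free under the lobes). Nothing stands close around it but the pointer.
- stud_top (a point): Top centre of the round steel stud, 14 mm in diameter and 12 mm tall, standing on one lobe, 50 mm from the wheel's axis; its top is 84 mm above the table.
- pointer_tip (a point): Tip of the fixed steel pointer on the dater, straight in +x of the dater from the wheel's axis and 59 mm away from it (76 mm above the table, just above the lobes' tops). Its upright fin, 6 mm thick and up to 79 mm high, stands from 71 to 91 mm from the axis. The wheel is set when the stud stands between axis and pointer tip.
- day_wheel (a joint): Wheel angle in rad, growing clockwise from above. Springs to the nearest click when let go: 0, 1.047, 2.094, 3.142, 4.189 (stud at the pointer), 5.236. Starts two to four clicks short; settles in the first second. Up to about 4 N at a lobe. Stops at -0.5 and 5.9, so it cannot go the other way round. At rest lobes stand at the pointer's direction and every 60 degrees from it.
- stamp (a joint): Downward travel of the stamp in m: 0 up, 0.012 fully down. Sprung: begins to move at about 3 N, fully down at about 7 N, springs back when let go.
- stamp_top (a point): Top centre of the stamp's round black mushroom knob, 40 mm in diameter, 120 mm above the table when up.
- tag: Loose blank white plastic tag 80 x 50 x 4 mm lying flat on the deck under the stamp, part of it sticking out towards the dater's -x side. Origin centre of underside.
- tin_loaf: Bystander: loose brown tin loaf 200 x 95 x 95 mm lying beyond the wheel end of the dater. Origin centre of underside, long along x.
- rye_brick: Bystander: loose dark loaf 125 x 85 x 80 mm beyond the stamp end. Origin centre of underside.
- half_loaf: Bystander: loose short loaf 100 x 85 x 75 mm on the dater's +x side. Origin centre of underside.
- tongs: Bystander: loose steel tongs 230 mm long, 10 mm high, flat on the table on the dater's -x side. Origin at mid-length on the table, jaws towards its x.
- tag_holder: Bystander: loose grey tag stand 40 x 70 x 50 mm on the dater's +x side. Origin centre of underside.
- label_roll: Bystander: loose white paper-label roll, 72 mm in diameter, 40 mm high, on the dater's +x side. Origin centre of underside.

How it is judged:
By the outcome, as a careful person would: the job done as asked, in the order asked, and still so for the second after the job is handed in, with the robot touching nothing.
It also fails if it takes over 72 s, if anything falls off the work surface, if the arm or the gripper's body presses on something with over 40 N, if the wrist force passes 120 N, or if a joint passes its speed limit or range.

ROBOT

A 7-joint arm with a two-finger parallel gripper is mounted at the origin on the work surface. World frame = base frame: x ahead of the robot, y to its left, z up, the work surface at z = 0. Lengths are in m, angles in rad, forces in N, time in s.
With the tool pointing down it reaches from about 0.425 to 0.825 m from the base axis. Payload 3.6 kg.
Tool frame: the origin (TCP) lies midway between the tips of the shut fingers; the grasp point (between the pads) lies 19 mm behind it; z points along the fingers, x is the direction in which the jaws open and shut, and the axes are right-handed (so a half turn about z gives the same grasp; the last joint's range is limited). The gripper opens to 85 mm and grips with 20 to 120 N. Pads are 22 mm wide; open, the fingers measure 114 mm over their backs; the gripper's body (76 mm by 85 mm) begins 54 mm behind the grasp point. The pads swing forward as they close: fully open they stand 13 mm farther back than shut.
Start: joints at [1.149, 0.615, -0.013, 1.423, 0.008, 1.103, -0.04], TCP at [0.251, -0.6, 0.21] pointing down, gripper open.
Joint ranges: [-3.12, 3.12], [-0.3, 2.06], [-1.34, 1.32], [0.26, 2.42], [-1.36, 4.5], [0.01, 1.98], [-2.84, 2.84]. Speed limits (rad/s): [2.79, 2.79, 3.14, 3.14, 3.14, 3.14, 3.14].

INTERFACE

Orientations are given as a rotation vector (axis times angle).
In Python, from cell import manip, cams gives the robot as it stands. The module is installed in compiled form; this text tells all that it offers.
- The arm moves only by the shell command python3 -m crank 'ROWS' [OPENING]. ROWS is JSON, a list of rows, each an object with "dp": the shift along the tool's x, y, z in m, a list of three; "dr": the turn, a rotation vector about the tool's x, y, z in degrees, a list of three. In form: [{"dp": [dx, dy, dz], "dr": [rx, ry, rz]}, ...]. A call has 1 to 10 rows; each row shifts and turns the commanded pose from where the row before left it, along the tool's axes as they then stand; what a row does not reach is not made up. A row lasts 1/10 s, in which the tool goes at most 50 mm and 8.59 degrees, less where a joint would pass 70% of its speed; a pose out of reach is approached as far as the arm can. A call is refused whole if a number of a shift passes 0.05 or a number of a turn 8.59, either way. A call with a gripper value outside its range is refused whole. OPENING is the opening, from -1 (shut) to 1 (fully open), set as the call begins (- or left out, the last holds). The fingers move at their own pace and stop on an object; the grip force is fixed at half the most. Time passes only in rows, so rows that do not move let the fingers close. It gives the time, the measured TCP pose, the force and the opening at its end, in the units of the state.
- manip.get_obs(): the state, without advancing time (a new reading comes with each control period).
- cams.camera(name): name is "side" or "top"; returns the picture (384x512x3 uint8, red, green, blue); there is no depth.
- cams.get_calibration(name): a dict with "intrinsics" (3x3 intrinsics, pixels), "origin" and "attitude" of the camera in the world. Camera axes: x right, y down, z forward; pixel columns grow to the right and rows downward; lengths in m; the calibration is good to about 2 mm. A picture is of the moment at which its call begins. get_calibration takes no time and is no camera call.
- manip.hand_in(): hands the job in, once; it reports no verdict.
The state is a dict: "clock": time; "joints": joint angles; "joint_velocities": joint speeds; "tau": joint torques, N m; "tcp_pos": TCP position; "tcp_rot": TCP orientation; "force": force on the tool from outside, world axes, zero at the start; "torque": the same for the moment, N m; "finger_gap": finger opening in m.
Only numpy, scipy, OpenCV 4.12 (cv2) and the standard library are available. Lean on these libraries where they do the work, as an engineer would, in place of code of your own. Each camera call takes 0.05 s, during which the arm holds its last target.

## Working session

There is one attempt and no reset: what is moved stays moved. The work goes in short steps, Python scripts to look and compute and a shell command to move; the robot and the scene stay as the last step left them, time stands still between calls to the robot, and variables do not carry over. Pictures are saved under pics/ and viewed, and the job is handed in when it is done.

```bash
mkdir -p pics
python3 - <<'E'
from cell import manip, cams
import cv2
print(manip.get_obs())
for n in ["top","side"]:
    c=cams.get_calibration(n); print(n,c)
    cv2.imwrite(f"pics/{n}0.png",cams.camera(n)[:,:,::-1])
E
```

```text
{'clock': 0.0, 'joints': array([ 1.14849985,  0.61592535, -0.01262728,  1.42494836,  0.00813451,
        1.10335771, -0.04038039]), 'joint_velocities': array([ 0.00108764,  0.00013125, -0.00068595,  0.00090598,  0.00178158,
       -0.00018047, -0.00241924]), 'tau': array([ 4.12594900e-04, -4.69218242e+01,  2.59508304e-01, -1.71030807e+01,
        1.00758910e-02,  9.75710631e-03,  7.32615206e-06]), 'tcp_pos': array([ 0.25028751, -0.59898219,  0.2093178 ]), 'tcp_rot': array([-2.61378322,  1.74041557,  0.00343525]), 'force': array([ 0.20856272, -0.13159816,  0.29564988]), 'torque': array([ 0.03272673,  0.05532824, -0.01590286]), 'finger_gap': 0.08529330123470796}
top {'intrinsics': array([[462.69741984,   0.        , 256.13272729],
       [  0.        , 462.69741984, 193.00828631],
       [  0.        ,   0.        ,   1.        ]]), 'origin': array([0.51451512, 0.06371417, 1.31264048]), 'attitude': array([-2.21164346,  2.14901436, -0.06420474])}
side {'intrinsics': array([[450.13257962,   0.        , 257.78954915],
       [  0.        , 450.13257962, 190.76018278],
       [  0.        ,   0.        ,   1.        ]]), 'origin': array([0.29331231, 0.87807286, 0.71067667]), 'attitude': array([-0.44932448,  2.60587879, -1.3599263 ])}
```

View pics/top0.png

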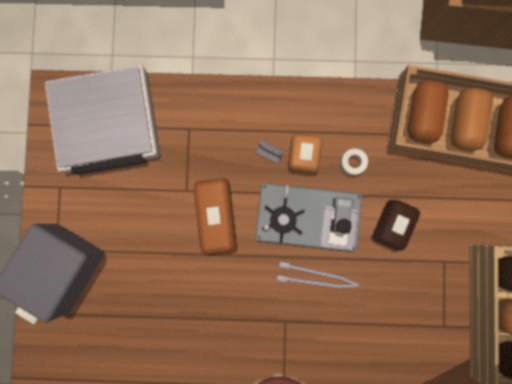

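View pics/side0.png

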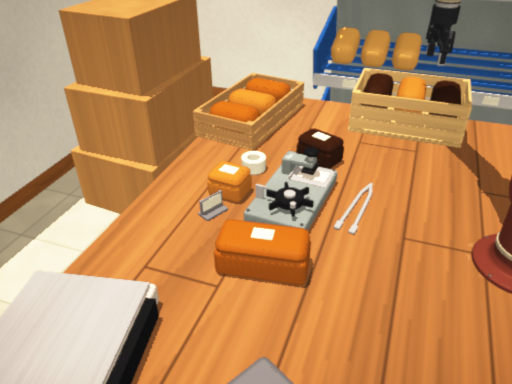

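```bash
cat > h.py <<'E'
import numpy as np, cv2
from cell import manip, cams
from scipy.spatial.transform import Rotation as R
from scipy.optimize import least_squares
def cal(n):
    c=cams.get_calibration(n); return c["intrinsics"],np.array(c["origin"]),R.from_rotvec(c["attitude"]).as_matrix()
def ray(n,u,v):
    K,o,A=cal(n); return o,A@np.linalg.solve(K,[u,v,1.])
def onz(n,u,v,z):
    o,d=ray(n,u,v); return o+d*(z-o[2])/d[2]
def proj(n,p):
    K,o,A=cal(n); q=K@(A.T@(np.array(p)-o)); return q[:2]/q[2]
def tri(uv1,uv2):
    M=np.zeros((3,3));b=np.zeros(3)
    for n,(u,v) in (("top",uv1),("side",uv2)):
        o,d=ray(n,u,v); d=d/np.linalg.norm(d); P=np.eye(3)-np.outer(d,d); M+=P;b+=P@o
    return np.linalg.solve(M,b)
def crop(n,name,x0,y0,w,h,s):
    im=cams.camera(n)[:,:,::-1]; cv2.imwrite(f"pics/{name}_full.png",im)
    cv2.imwrite(f"pics/{name}.png",cv2.resize(im[y0:y0+h,x0:x0+w],None,fx=s,fy=s,interpolation=cv2.INTER_CUBIC))
E
python3 - <<'E'
from h import *
crop("top","t1",250,170,120,90,6)
crop("side","s1",235,140,110,90,6)
E
```

```text
(no output)
```

View pics/t1.png

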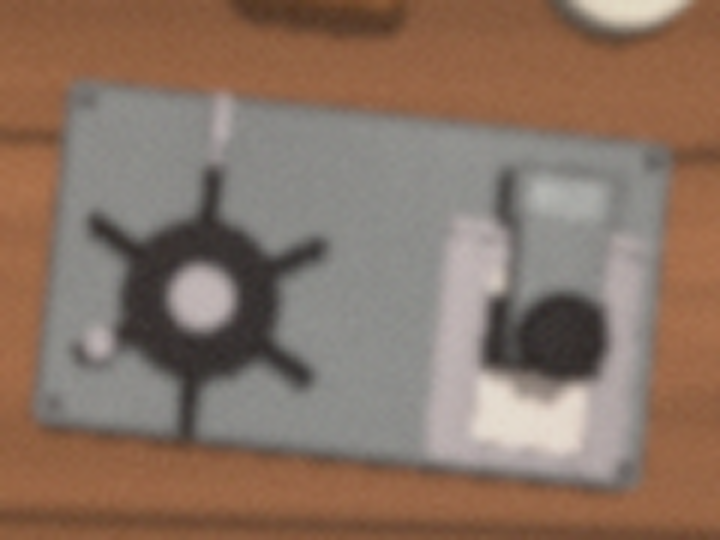

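View pics/s1.png

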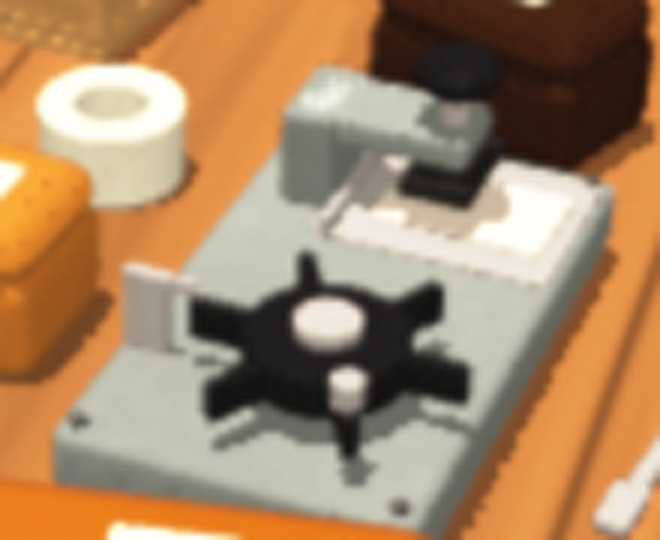

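Run:
```python
from h import *
np.set_printoptions(precision=4,suppress=True)
T=lambda u,v:(250+(u+.5)/6-.5,170+(v+.5)/6-.5)
S=lambda u,v:(235+(u+.5)/6-.5,140+(v+.5)/6-.5)
pts={"hub":(T(201,297),S(327,318)),"stud":(T(96,342),S(349,376)),"knob":(T(564,335),S(459,62)),"tip":(T(216,165),S(193,283))}
for k,(a,b) in pts.items(): print(k,tri(a,b))
cor=[T(68,82),T(672,147),T(640,492),T(35,425)] # (+x,+y),(+x,-y),(-x,-y),(-x,+y)
W=np.array([onz("top",*c,0.04)[:2] for c in cor]); print(W)
D=np.array([[95,140],[95,-140],[-65,-140],[-65,140]])/1000
# fit rigid
f=lambda p:((D@np.array([[np.cos(p[2]),np.sin(p[2])],[-np.sin(p[2]),np.cos(p[2])]])+p[:2])-W).ravel()
r=least_squares(f,[.5,0,0]);print(r.x,f(r.x))
x,y,a=r.x;Rm=np.array([[np.cos(a),-np.sin(a)],[np.sin(a),np.cos(a)]])
for n,p,z in(("wheel",(0,.07),.072),("stamp",(0,-.085),.12),("tip",(.059,.07),.076)):
    w=Rm@p+[x,y];print(n,w,proj("top",[*w,z]),proj("side",[*w,z]))
for k,(a_,b) in pts.items(): print(k,a_,b)
print(onz("top",*pts["knob"][0],.12),onz("side",*pts["knob"][1],.12),onz("top",*pts["hub"][0],.076),onz("side",*pts["hub"][1],.076))
```

```text
hub [0.5332 0.0048 0.0773]
stud [0.5114 0.0507 0.085 ]
knob [ 0.5203 -0.1495  0.1164]
tip [ 0.5924 -0.0003  0.0781]
[[ 0.6307  0.0666]
 [ 0.6086 -0.211 ]
 [ 0.451  -0.1986]
 [ 0.4732  0.0772]]
[ 0.5259 -0.0653 -0.0782] [ 0.0009  0.0003  0.0011 -0.0013 -0.0008 -0.0012 -0.0012  0.0022]
wheel [0.5314 0.0045] [283.068  219.7682] [289.7973 194.4209]
stamp [ 0.5193 -0.15  ] [344.076  226.0097] [311.3429 148.7055]
tip [ 0.5902 -0.0001] [285.4131 197.7915] [267.7258 187.6535]
hub (283.0833333333333, 219.08333333333334) (289.0833333333333, 192.58333333333334)
stud (265.5833333333333, 226.58333333333334) (292.75, 202.25)
knob (343.5833333333333, 225.41666666666666) (311.0833333333333, 149.91666666666666)
tip (285.5833333333333, 197.08333333333334) (266.75, 186.75)
[ 0.5208 -0.1488  0.12  ] [ 0.5183 -0.1435  0.12  ] [0.5332 0.0047 0.076 ] [0.5338 0.003  0.076 ]
```

Run:
```python
from h import *
np.set_printoptions(precision=4,suppress=True)
print(proj("top",[.25,-.6,.21]),proj("side",[.25,-.6,.21]))
for u,v in((470,250),(470,384),(300,384)):print(onz("top",u,v,.1))
for u,v in((352,125),(460,145),(470,95)):print(onz("side",u,v,.0),onz("side",u,v,.1))
# tool now, and target
o=manip.get_obs();Rt=R.from_rotvec(o["tcp_rot"]).as_matrix();print(Rt)
```

```text
[543.4915 348.0276] [432.1738  70.3469]
[ 0.4668 -0.4804  0.1   ]
[ 0.1281 -0.4793  0.1   ]
[ 0.1141 -0.0478  0.1   ]
[ 0.4727 -0.5676  0.    ] [ 0.4475 -0.3642  0.1   ]
[ 0.1201 -0.5368  0.    ] [ 0.1445 -0.3377  0.1   ]
[ 0.0804 -0.9783  0.    ] [ 0.1103 -0.7171  0.1   ]
[[ 0.3856 -0.9227 -0.0006]
 [-0.9227 -0.3856  0.0015]
 [-0.0016  0.     -1.    ]]
```

```bash
python3 -m crank '[{"dp":[0,0,-0.05],"dr":[0,0,0]},{"dp":[-0.01,-0.04,-0.02],"dr":[0,0,-4.4]},{"dp":[-0.012,-0.05,0],"dr":[0,0,-4.4]},{"dp":[-0.012,-0.05,0],"dr":[0,0,-4.4]},{"dp":[-0.012,-0.05,0],"dr":[0,0,-4.4]},{"dp":[-0.012,-0.05,0],"dr":[0,0,-4.4]},{"dp":[-0.012,-0.05,0],"dr":[0,0,-4.4]},{"dp":[-0.012,-0.05,0],"dr":[0,0,-4.4]},{"dp":[-0.012,-0.05,0],"dr":[0,0,-4.4]},{"dp":[-0.012,-0.05,0],"dr":[0,0,-4.4]}]' -1
cat > where.py <<'E'
from h import *
np.set_printoptions(precision=4,suppress=True)
W=np.array([.5322,.0047]); yaw=-.078; ST=np.array([.5200,-.1495])
c,s=np.cos(yaw),np.sin(yaw);Rd=np.array([[c,-s],[s,c]])
o=manip.get_obs();Rt=R.from_rotvec(o["tcp_rot"]).as_matrix();p=o["tcp_pos"]
print("t",o["clock"],"tcp",p,"F",o["force"],"gap",o["finger_gap"],"j",o["joints"])
print("toolx angle",np.degrees(np.arctan2(Rt[1,0],Rt[0,0])),"want",np.degrees(yaw),"toolz",Rt[:,2])
print("in dater frame rel wheel",Rd.T@(p[:2]-W),"rel stamp",Rd.T@(p[:2]-ST))
def go(rel,z,base=W):
    g=np.r_[base+Rd@np.array(rel),z]; return Rt.T@(g-p)
E
python3 where.py
```

```text
clock: 1.2
tcp_pos: [0.5048, -0.2467, 0.2804]
tcp_rot: [-3.051, 0.748, -0.0]
force: [0.9, -0.6, -1.4]
finger_gap: 0.0
t 1.2 tcp [ 0.5048 -0.2467  0.2804] F [ 0.8687 -0.5786 -1.393 ] gap 2.766164362750097e-05 j [ 0.581   0.4247 -0.2506  1.5717  0.1116  1.1591 -0.1735]
toolx angle -27.531508068726882 want -4.469070802020421 toolz [ 0.0003  0.0001 -1.    ]
in dater frame rel wheel [-0.0077 -0.2528] rel stamp [-0.0076 -0.0981]
```

```bash
python3 -m crank '[{"dp":[0,0,0],"dr":[0,0,-7.7]},{"dp":[0,0,0],"dr":[0,0,-7.7]},{"dp":[0,0,0],"dr":[0,0,-7.6]},{"dp":[-0.009,-0.045,0],"dr":[0,0,0]},{"dp":[-0.009,-0.045,0],"dr":[0,0,0]},{"dp":[-0.009,-0.045,0.02],"dr":[0,0,0]},{"dp":[-0.009,-0.045,0.04],"dr":[0,0,0]},{"dp":[-0.009,-0.045,0.04],"dr":[0,0,0]},{"dp":[0,0,0.03],"dr":[0,0,0]},{"dp":[0,0,0],"dr":[0,0,0]}]'
python3 where.py
python3 - <<'E'
from h import *
crop("top","t2",250,170,120,90,6)
crop("side","s2",235,110,130,120,6)
E
```

```text
clock: 2.2
tcp_pos: [0.4763, -0.0361, 0.1618]
tcp_rot: [-3.139, 0.125, 0.014]
force: [-1.6, -0.3, -0.5]
finger_gap: 0.0001
t 2.2 tcp [ 0.4763 -0.0361  0.1618] F [-1.6361 -0.2677 -0.469 ] gap 5.9565071804566467e-05 j [ 0.2978  0.4411 -0.3771  1.9551  0.2211  0.7941 -0.2832]
toolx angle -4.5445227738821306 want -4.469070802020421 toolz [-0.0088  0.0004 -1.    ]
in dater frame rel wheel [-0.0526 -0.045 ] rel stamp [-0.0524  0.1096]
```

View pics/t2.png

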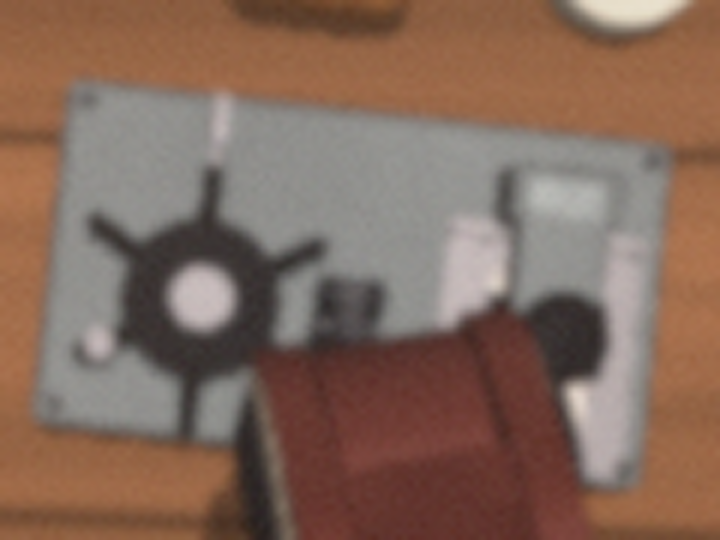

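View pics/s2.png

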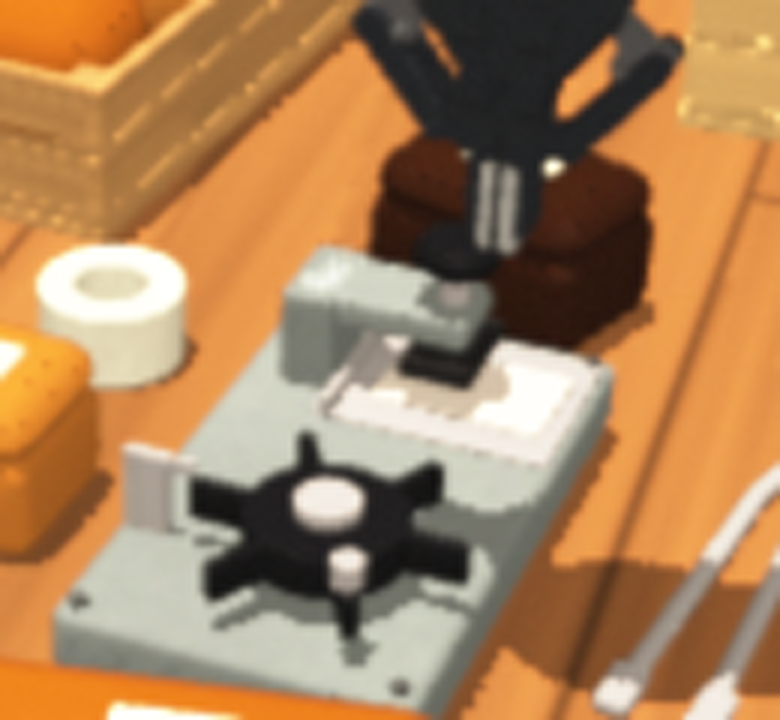

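```bash
python3 -m crank '[{"dp":[-0.001,-0.017,0],"dr":[0,0,0]},{"dp":[0,0,0],"dr":[0,0,0]}]'; python3 where.py
```

```text
clock: 2.5
tcp_pos: [0.4817, -0.019, 0.1668]
tcp_rot: [-3.138, 0.128, -0.007]
force: [-0.4, 0.4, 0.1]
finger_gap: 0.0003
t 2.5 tcp [ 0.4817 -0.019   0.1668] F [-0.3595  0.3666  0.0582] gap 0.0002771326975006536 j [ 0.2657  0.4345 -0.3808  1.9484  0.2201  0.7941 -0.319 ]
toolx angle -4.6726525912437396 want -4.469070802020421 toolz [ 0.0044  0.0011 -1.    ]
in dater frame rel wheel [-0.0485 -0.0276] rel stamp [-0.0483  0.1271]
```

```bash
python3 -m crank '[{"dp":[-0.006,0,0.02],"dr":[0,0,0]},{"dp":[0,0,0.03],"dr":[0,0,0]},{"dp":[0,0,0.03],"dr":[0,0,0]},{"dp":[0,0,0],"dr":[0,0,0]}]'; python3 where.py
```

```text
clock: 2.9
tcp_pos: [0.4724, -0.0213, 0.0832]
tcp_rot: [3.138, -0.132, -0.008]
force: [-0.1, 0.2, 0.4]
finger_gap: -0.0001
t 2.9 tcp [ 0.4724 -0.0213  0.0832] F [-0.0682  0.2034  0.4366] gap -0.00013381004955248806 j [ 0.2161  0.5544 -0.3162  2.0541  0.3036  0.5823 -0.3963]
toolx angle -4.828178440013355 want -4.469070802020421 toolz [-0.0052 -0.001  -1.    ]
in dater frame rel wheel [-0.0576 -0.0306] rel stamp [-0.0574  0.1241]
```

```bash
python3 -m crank '[{"dp":[0.002,0,0.014],"dr":[0,0,0]},{"dp":[0.001,0,0.014],"dr":[0,0,0]},{"dp":[0,0,0],"dr":[0,0,0]}]'; python3 where.py;  python3 - <<'E'
from h import *
crop("top","t3",250,170,120,90,6)
crop("side","s3",235,110,130,120,6)
E
```

```text
clock: 3.2
tcp_pos: [0.4778, -0.0208, 0.0575]
tcp_rot: [3.138, -0.131, 0.001]
force: [0.4, -0.7, 0.3]
finger_gap: -0.0
t 3.2 tcp [ 0.4778 -0.0208  0.0575] F [ 0.3968 -0.7153  0.2872] gap -2.16424456594065e-05 j [ 0.1934  0.6015 -0.2879  2.0657  0.3325  0.5171 -0.4213]
toolx angle -4.798842772816578 want -4.469070802020421 toolz [ 0.0006 -0.0007 -1.    ]
in dater frame rel wheel [-0.0523 -0.0297] rel stamp [-0.0522  0.125 ]
```

View pics/s3.png

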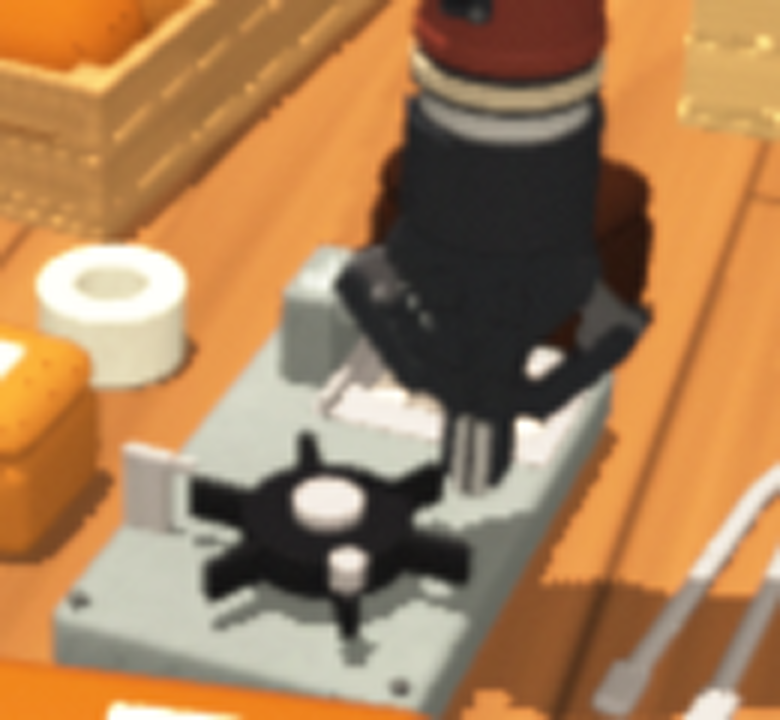

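The fingertip (zoomed 475,480) stands in the gap between the -x lobe and its neighbour. The stud is two clicks short. I push towards dater +y.

```bash
python3 -m crank '[{"dp":[-0.001,-0.01,0],"dr":[0,0,0]},{"dp":[0,-0.01,0],"dr":[0,0,0]},{"dp":[0,-0.01,0],"dr":[0,0,0]},{"dp":[0,-0.01,0],"dr":[0,0,0]},{"dp":[0,0,0],"dr":[0,0,0]}]'; python3 where.py;  python3 - <<'E'
from h import *
crop("side","s4",235,110,130,120,6)
E
```

```text
clock: 3.8
tcp_pos: [0.4796, 0.0229, 0.0571]
tcp_rot: [-3.138, 0.123, -0.001]
force: [0.3, -0.1, -0.7]
finger_gap: -0.0002
t 3.8 tcp [0.4796 0.0229 0.0571] F [ 0.2514 -0.1085 -0.6919] gap -0.00024300268668448564 j [ 0.0995  0.6034 -0.2819  2.0611  0.3221  0.517  -0.4952]
toolx angle -4.493814889513497 want -4.469070802020421 toolz [ 0.0009  0.0015 -1.    ]
in dater frame rel wheel [-0.0538  0.014 ] rel stamp [-0.0537  0.1687]
```

View pics/s4.png

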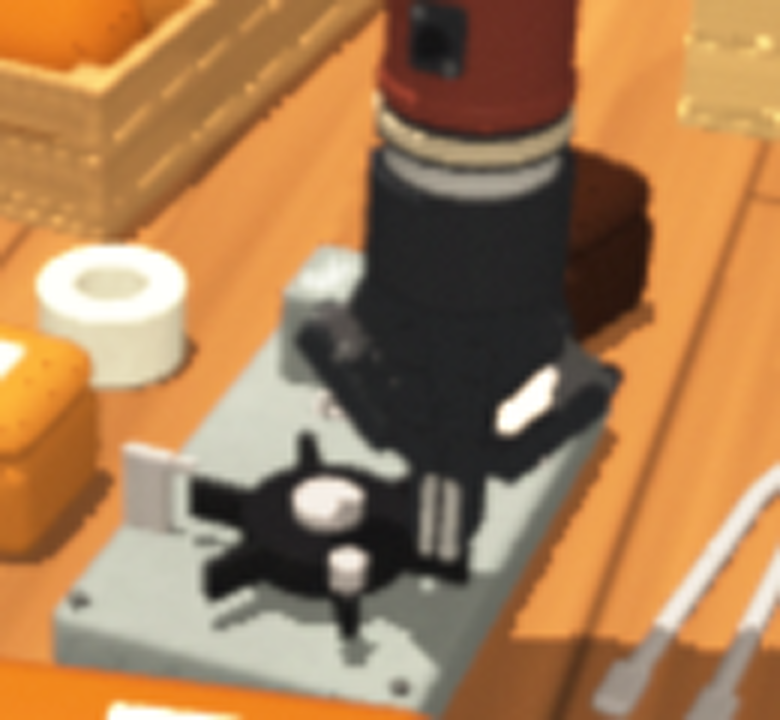

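```bash
cat >> where.py <<'E'
def S(p): 
    q=proj("side",p); return (q-[235,110])*6
if __name__=="__main__":
    for a in range(0,360,60):
        q=W+Rd@(.062*np.array([np.cos(np.radians(a)),np.sin(np.radians(a))])); print("lobe",a,S([*q,.072]))
    print("tcp px",S(p))
E
python3 where.py
python3 - <<'E'
from h import *
crop("side","s5",235,110,130,120,6)
crop("top","t5",250,170,120,90,6)
E
```

```text
t 3.85 tcp [0.4794 0.0215 0.0569] F [ 0.2887  0.0632 -1.4415] gap 0.00021638444555598896 j [ 0.1008  0.6035 -0.2806  2.0615  0.3226  0.5173 -0.4947]
toolx angle -4.573694191767861 want -4.469070802020421 toolz [ 0.0001  0.0004 -1.    ]
in dater frame rel wheel [-0.054   0.0126] rel stamp [-0.0538  0.1673]
lobe 0 [187.7478 472.1588]
lobe 60 [205.5682 559.8237]
lobe 120 [351.6489 597.5344]
lobe 180 [471.2771 542.0925]
lobe 240 [441.7127 455.8507]
lobe 300 [304.1016 423.3608]
tcp px [439.9415 584.6626]
```

View pics/t5.png

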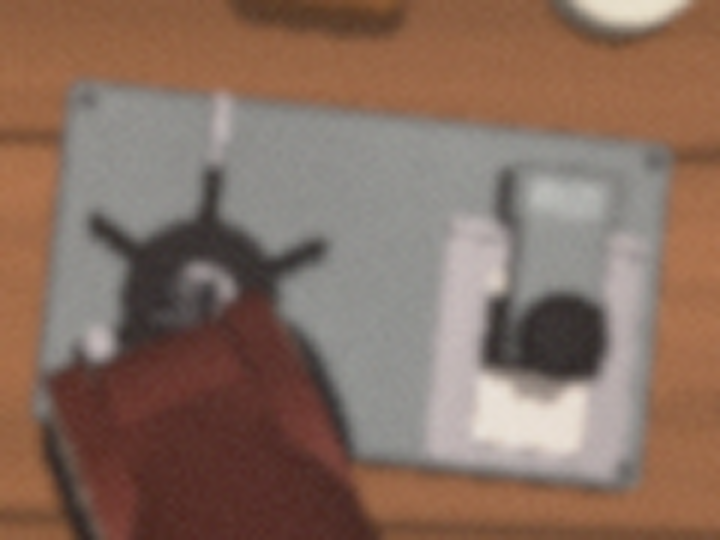

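View pics/s5.png

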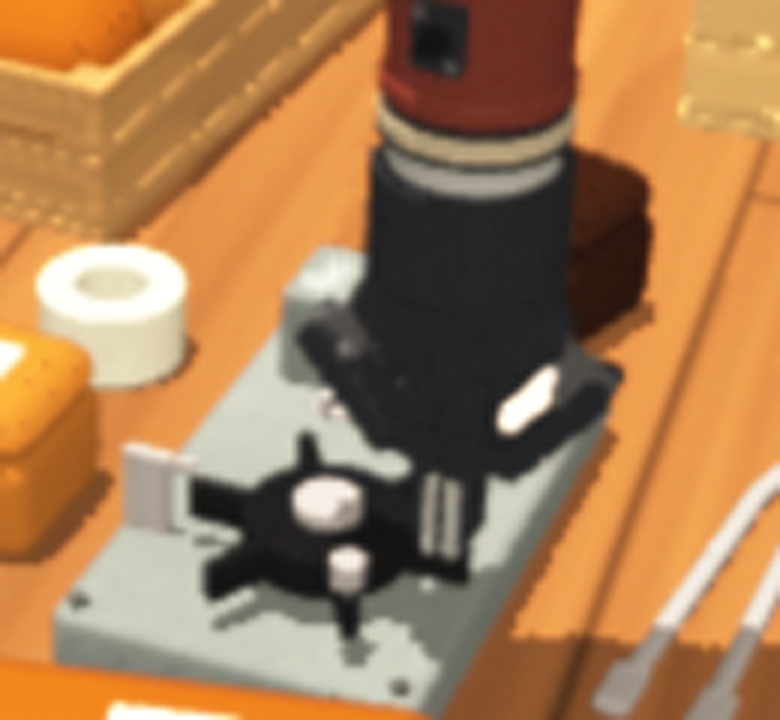

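Run:
```python
from where import *
for q in ([.4763,-.0361,.1618],[.4778,-.0208,.0575],[.4796,.0229,.0571]): print(S(q))
```

```text
t 3.95 tcp [0.4791 0.02   0.0568] F [-0.7631 -0.9957 -0.5229] gap 0.00028727157900409 j [ 0.1024  0.6036 -0.2792  2.0619  0.3227  0.5174 -0.4946]
toolx angle -4.716241171553092 want -4.469070802020421 toolz [-0.0004 -0.0005 -1.    ]
in dater frame rel wheel [-0.0541  0.0111] rel stamp [-0.0539  0.1658]
[498.7341 291.7388]
[469.5391 526.2655]
[438.5038 586.1854]
```

The picture shows the fingertip bottom about 36–40 zoomed px (around 13 mm) higher than the TCP projects. The tip therefore grazed over the lobe and the wheel did not turn. I'll lift, go back and enter deeper.

```bash
python3 -m crank '[{"dp":[0,0,-0.02],"dr":[0,0,0]},{"dp":[0,0.02,0],"dr":[0,0,0]},{"dp":[0,0.022,0],"dr":[0,0,0]},{"dp":[0,0,0.01],"dr":[0,0,0]},{"dp":[0,0,0],"dr":[0,0,0]},{"dp":[0,0,0],"dr":[0,0,0]}]'; python3 where.py|head -3;  python3 - <<'E'
from h import *
crop("side","s6",235,110,130,120,6)
crop("top","t6",250,170,120,90,6)
E
```

```text
clock: 4.55
tcp_pos: [0.4755, -0.0208, 0.0664]
tcp_rot: [-3.138, 0.128, 0.002]
force: [-0.6, 0.6, 0.1]
finger_gap: -0.0004
t 4.55 tcp [ 0.4755 -0.0208  0.0664] F [-0.5505  0.6297  0.1442] gap -0.0004352623225963226 j [ 0.203   0.5847 -0.2994  2.0633  0.3213  0.5382 -0.4087]
toolx angle -4.662602120706436 want -4.469070802020421 toolz [-0.001   0.0009 -1.    ]
in dater frame rel wheel [-0.0545 -0.0298] rel stamp [-0.0544  0.1249]
```

View pics/s6.png

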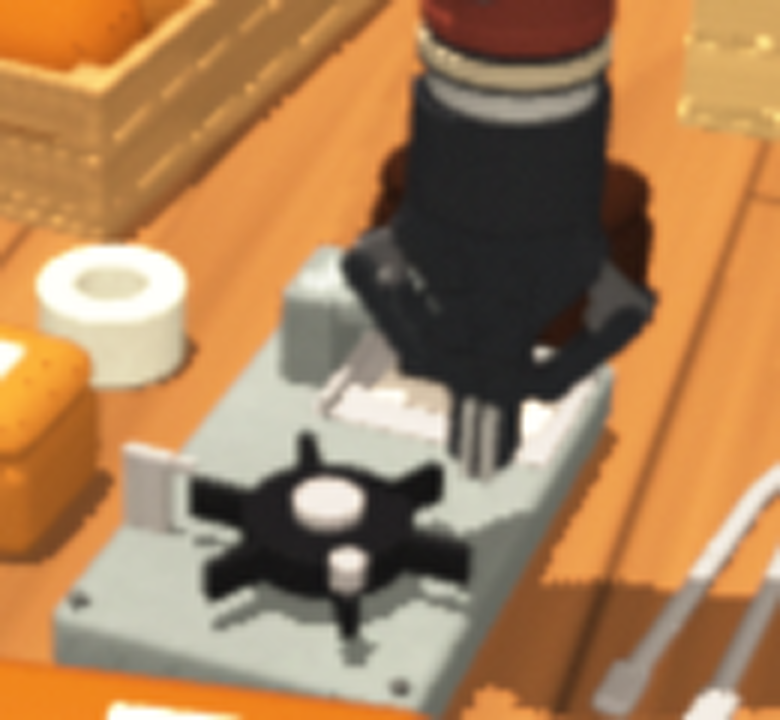

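View pics/t6.png

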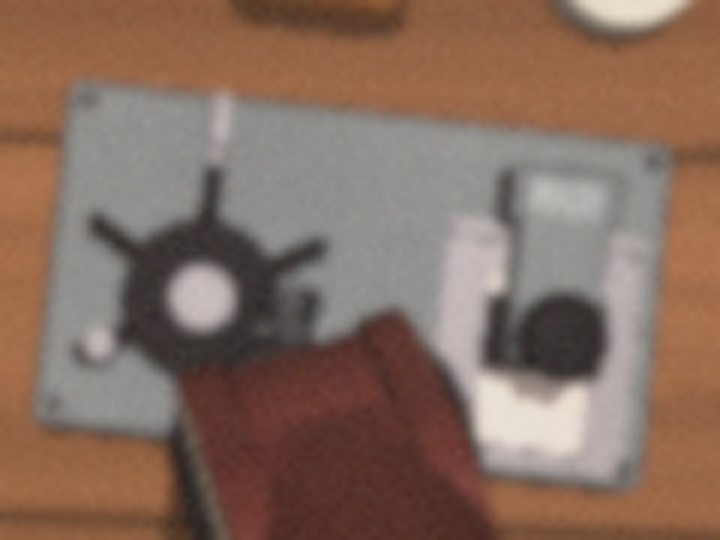

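```bash
python3 -m crank '[{"dp":[0,0,0.01],"dr":[0,0,0]},{"dp":[0,0,0.01],"dr":[0,0,0]},{"dp":[0,0,0],"dr":[0,0,0]},{"dp":[0,0,0],"dr":[0,0,0]}]'; python3 where.py;  python3 - <<'E'
from h import *
crop("side","s7",235,110,130,120,6)
E
```

```text
clock: 5.05
tcp_pos: [0.4754, -0.0215, 0.0463]
tcp_rot: [-3.139, 0.129, 0.002]
force: [-0.2, -1.2, 0.2]
finger_gap: 0.0002
t 5.05 tcp [ 0.4754 -0.0215  0.0463] F [-0.2442 -1.2187  0.2482] gap 0.0002181926148781404 j [ 0.186   0.6196 -0.2748  2.0781  0.3426  0.4876 -0.4271]
toolx angle -4.6942790550608615 want -4.469070802020421 toolz [-0.0014  0.0001 -1.    ]
in dater frame rel wheel [-0.0546 -0.0305] rel stamp [-0.0544  0.1242]
lobe 0 [187.7478 472.1588]
lobe 60 [205.5682 559.8237]
lobe 120 [351.6489 597.5344]
lobe 180 [471.2771 542.0925]
lobe 240 [441.7127 455.8507]
lobe 300 [304.1016 423.3608]
tcp px [473.8749 548.3593]
```

View pics/s7.png

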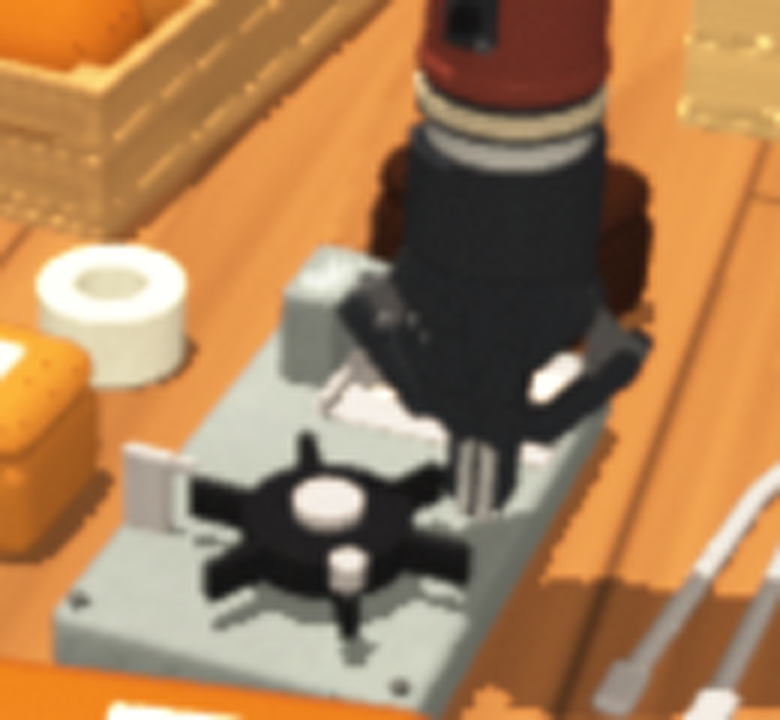

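```bash
python3 -m crank '[{"dp":[0,0,0.004],"dr":[0,0,0]},{"dp":[0,-0.01,0],"dr":[0,0,0]},{"dp":[0,-0.01,0],"dr":[0,0,0]},{"dp":[0,-0.01,0],"dr":[0,0,0]},{"dp":[0,-0.005,0],"dr":[0,0,0]},{"dp":[0,0,0],"dr":[0,0,0]}]'; python3 where.py|head -3;  python3 - <<'E'
from h import *
crop("side","s8",235,110,130,120,6)
E
```

```text
clock: 5.7
tcp_pos: [0.4791, 0.0143, 0.043]
tcp_rot: [-3.139, 0.127, -0.001]
force: [0.0, -2.4, 0.5]
finger_gap: 0.0001
t 5.7 tcp [0.4791 0.0143 0.043 ] F [ 0.0366 -2.3781  0.4643] gap 5.114746611294849e-05 j [ 0.1026  0.6269 -0.2625  2.0732  0.3351  0.4801 -0.492 ]
toolx angle -4.638587983647763 want -4.469070802020421 toolz [ 0.0008  0.0004 -1.    ]
in dater frame rel wheel [-0.0537  0.0055] rel stamp [-0.0535  0.1601]
```

View pics/s8.png

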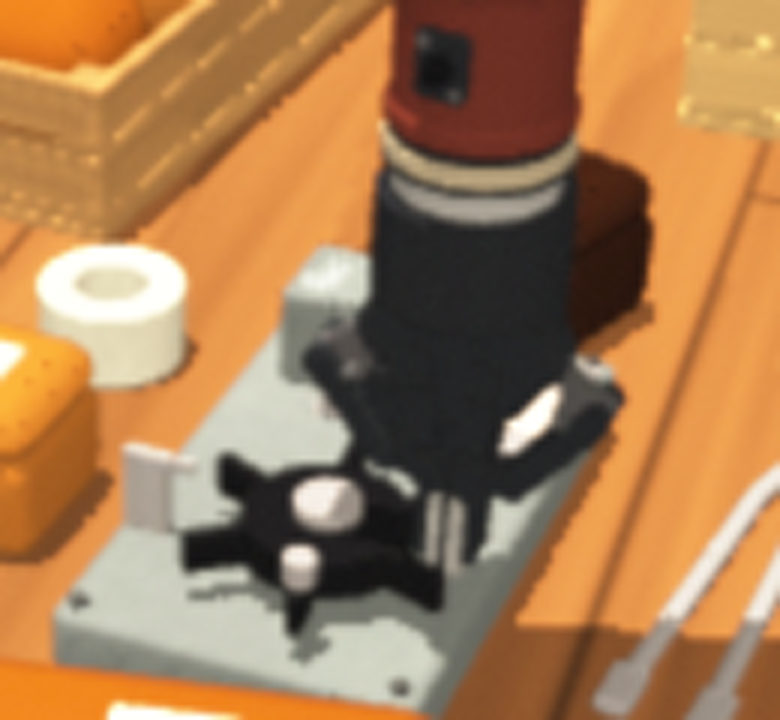

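```bash
python3 -m crank '[{"dp":[0,-0.008,0],"dr":[0,0,0]},{"dp":[0,-0.008,0],"dr":[0,0,0]},{"dp":[0,0,0],"dr":[0,0,0]},{"dp":[0,0,0],"dr":[0,0,0]}]'; python3 where.py|head -3;  python3 - <<'E'
from h import *
crop("side","s9",235,110,130,120,6)
E
```

```text
clock: 6.15
tcp_pos: [0.48, 0.0306, 0.0429]
tcp_rot: [-3.138, 0.126, -0.0]
force: [0.8, -0.3, 0.5]
finger_gap: -0.0001
t 6.15 tcp [0.48   0.0306 0.0429] F [ 0.7967 -0.346   0.4643] gap -0.00011089713382621169 j [ 0.0682  0.6287 -0.2606  2.0684  0.3295  0.4827 -0.5187]
toolx angle -4.607735457344091 want -4.469070802020421 toolz [ 0.0002  0.0014 -1.    ]
in dater frame rel wheel [-0.054   0.0218] rel stamp [-0.0539  0.1765]
```

View pics/s9.png

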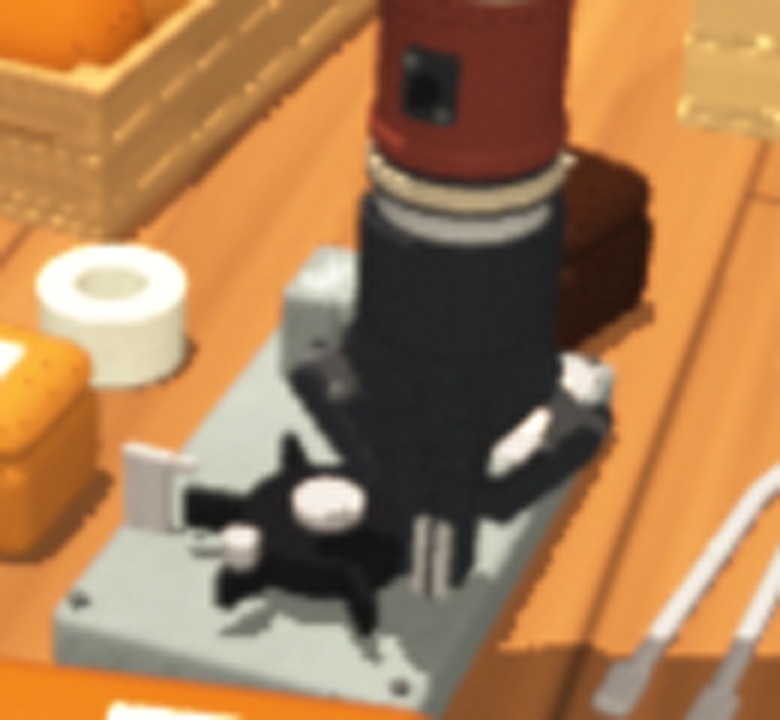

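```bash
python3 -m crank '[{"dp":[0,0,-0.02],"dr":[0,0,0]},{"dp":[0,0,-0.025],"dr":[0,0,0]},{"dp":[0,0.025,0],"dr":[0,0,0]},{"dp":[0,0.025,0],"dr":[0,0,0]},{"dp":[0,0,0],"dr":[0,0,0]},{"dp":[0,0,0],"dr":[0,0,0]}]'; python3 where.py;  python3 - <<'E'
from h import *
crop("side","s10",235,110,130,120,6)
crop("top","t10",250,170,120,90,6)
E
```

```text
clock: 6.8
tcp_pos: [0.4758, -0.0209, 0.0878]
tcp_rot: [-3.138, 0.132, 0.0]
force: [-0.3, -0.2, 0.3]
finger_gap: 0.0
t 6.8 tcp [ 0.4758 -0.0209  0.0878] F [-0.2603 -0.1525  0.3155] gap 1.3926315260366593e-05 j [ 0.2164  0.5481 -0.3162  2.0455  0.2943  0.5905 -0.3864]
toolx angle -4.810145722646284 want -4.469070802020421 toolz [ 0.      0.0005 -1.    ]
in dater frame rel wheel [-0.0542 -0.0299] rel stamp [-0.0541  0.1248]
lobe 0 [187.7478 472.1588]
lobe 60 [205.5682 559.8237]
lobe 120 [351.6489 597.5344]
lobe 180 [471.2771 542.0925]
lobe 240 [441.7127 455.8507]
lobe 300 [304.1016 423.3608]
tcp px [478.8875 466.6124]
```

View pics/s10.png

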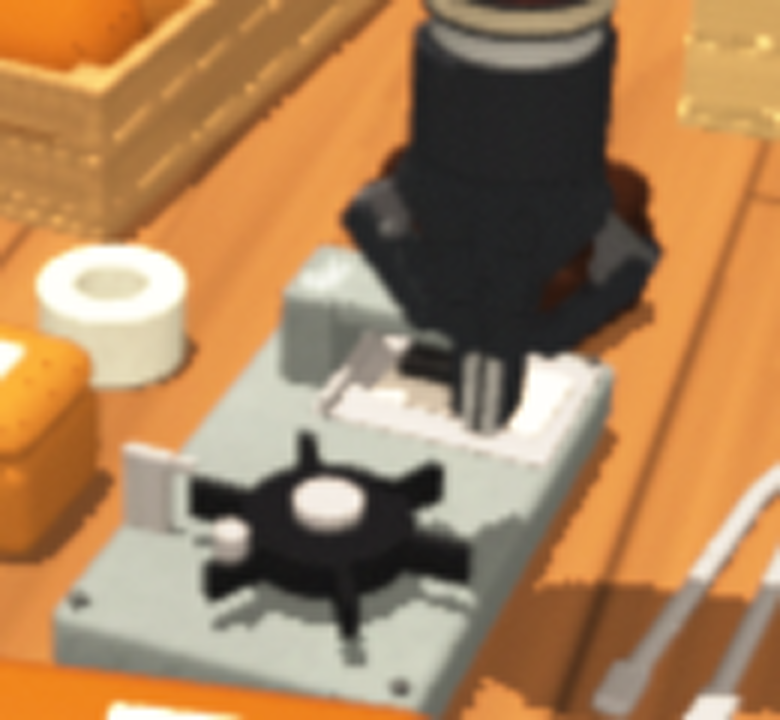

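View pics/t10.png

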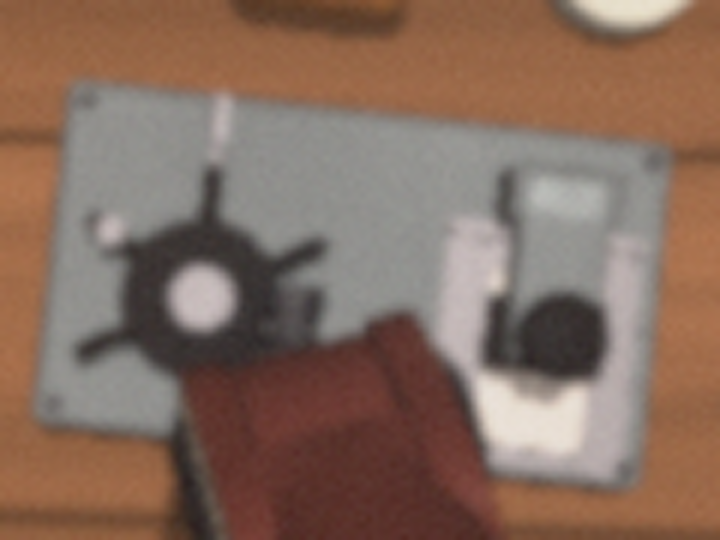

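The stud is now at (110,230) in the top crop, one click short of the pointer. I repeat the same stroke once.

```bash
python3 -m crank '[{"dp":[0,0,0.02],"dr":[0,0,0]},{"dp":[0,0,0.025],"dr":[0,0,0]},{"dp":[0,0,0],"dr":[0,0,0]},{"dp":[0,-0.01,0],"dr":[0,0,0]},{"dp":[0,-0.01,0],"dr":[0,0,0]},{"dp":[0,-0.01,0],"dr":[0,0,0]},{"dp":[0,-0.006,0],"dr":[0,0,0]},{"dp":[0,-0.008,0],"dr":[0,0,0]},{"dp":[0,-0.008,0],"dr":[0,0,0]},{"dp":[0,0,0],"dr":[0,0,0]}]'; python3 where.py|head -3;  python3 - <<'E'
from h import *
crop("side","s11",235,110,130,120,6)
E
```

```text
clock: 7.9
tcp_pos: [0.4805, 0.0342, 0.0432]
tcp_rot: [-3.136, 0.124, -0.002]
force: [-0.4, -0.1, 0.0]
finger_gap: -0.0002
t 7.9 tcp [0.4805 0.0342 0.0432] F [-0.4043 -0.142   0.0306] gap -0.00022519460535191092 j [ 0.0601  0.6282 -0.2583  2.0673  0.3243  0.482  -0.5186]
toolx angle -4.515697449511902 want -4.469070802020421 toolz [ 0.0013  0.0027 -1.    ]
in dater frame rel wheel [-0.0538  0.0254] rel stamp [-0.0537  0.1801]
```

View pics/s11.png

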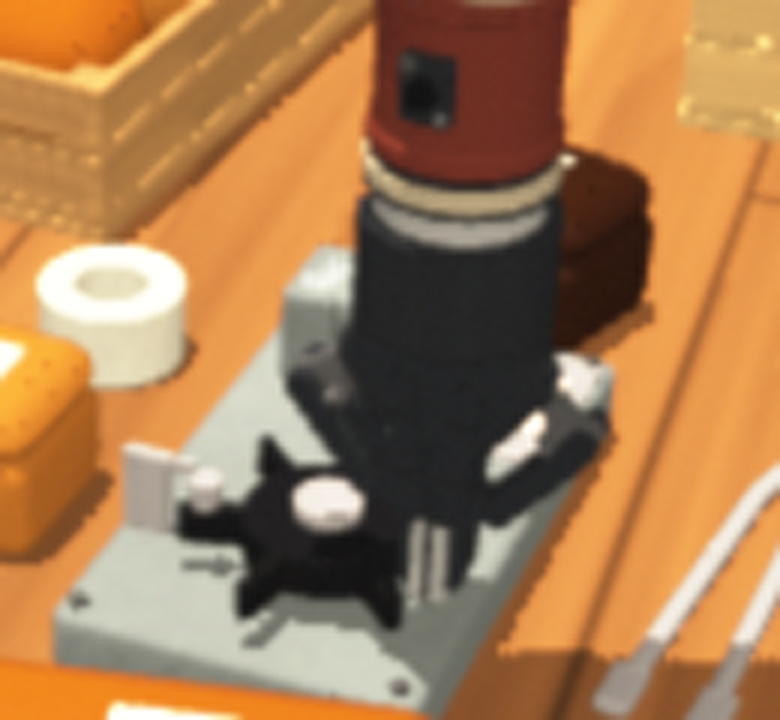

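```bash
python3 -m crank '[{"dp":[0,0,0],"dr":[0,0,0]},{"dp":[0,0,0],"dr":[0,0,0]},{"dp":[0,0,0],"dr":[0,0,0]}]'; python3 where.py|head -3;  python3 - <<'E'
from h import *
crop("side","s12",235,110,130,120,6)
E
```

```text
clock: 8.25
tcp_pos: [0.4802, 0.0309, 0.0428]
tcp_rot: [-3.139, 0.13, 0.0]
force: [0.5, -0.1, -0.0]
finger_gap: 0.0002
t 8.25 tcp [0.4802 0.0309 0.0428] F [ 0.539  -0.0716 -0.0277] gap 0.0001883885776067959 j [ 0.0632  0.6285 -0.2553  2.0678  0.3253  0.4827 -0.5182]
toolx angle -4.7536644856117025 want -4.469070802020421 toolz [-0.0001  0.0001 -1.    ]
in dater frame rel wheel [-0.0539  0.0221] rel stamp [-0.0538  0.1768]
```

View pics/s12.png

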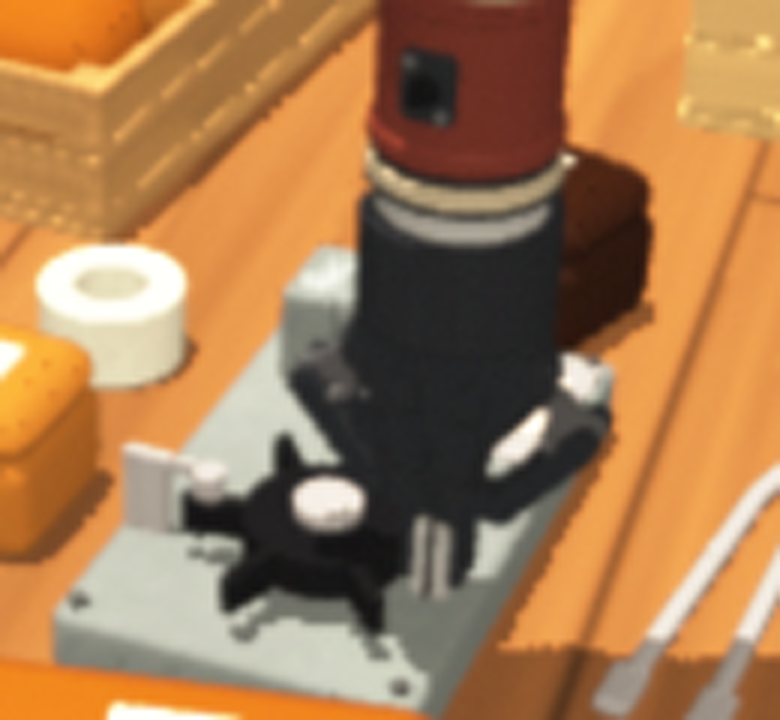

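```bash
python3 -m crank '[{"dp":[0,0,-0.02],"dr":[0,0,0]},{"dp":[0,0,-0.03],"dr":[0,0,0]},{"dp":[0,0,-0.04],"dr":[0,0,0]},{"dp":[0,0.03,-0.03],"dr":[0,0,0]},{"dp":[0.01,0.04,0],"dr":[0,0,0]},{"dp":[0.02,0.04,0],"dr":[0,0,0]},{"dp":[0.02,0.04,0],"dr":[0,0,0]},{"dp":[0.004,0.027,0],"dr":[0,0,0]},{"dp":[0,0,0],"dr":[0,0,0]},{"dp":[0,0,0],"dr":[0,0,0]}]'; python3 where.py|head -3;  python3 - <<'E'
from h import *
crop("side","s13",235,110,130,120,6)
crop("top","t13",250,170,120,90,6)
E
```

```text
clock: 9.3
tcp_pos: [0.5189, -0.15, 0.1625]
tcp_rot: [-3.138, 0.132, 0.001]
force: [-0.2, 0.5, -0.5]
finger_gap: -0.0003
t 9.3 tcp [ 0.5189 -0.15    0.1625] F [-0.2301  0.4914 -0.4611] gap -0.0002672142990499586 j [ 0.4707  0.5202 -0.3454  1.7976  0.2224  0.863  -0.0623]
toolx angle -4.826012334916638 want -4.469070802020421 toolz [-0.0008  0.0009 -1.    ]
in dater frame rel wheel [-0.0012 -0.1553] rel stamp [-0.001  -0.0006]
```

View pics/s13.png

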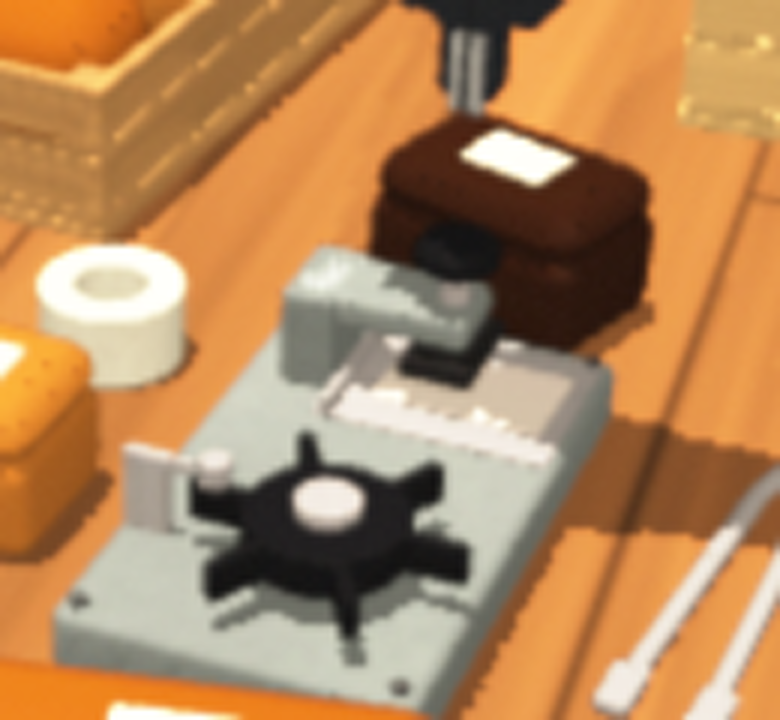

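View pics/t13.png

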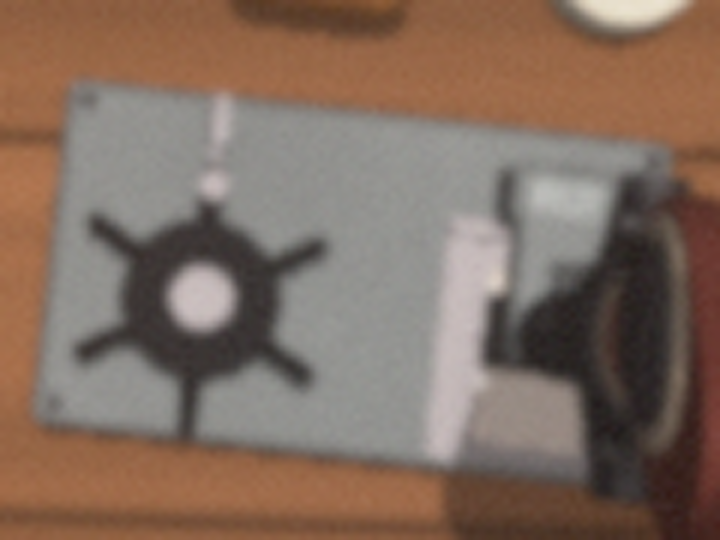

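The stud sits at the pointer (top 213,183) and the other lobes are back at their rest directions. Next is the stamp.

```bash
python3 -m crank '[{"dp":[0.001,0,0.02],"dr":[0,0,0]},{"dp":[0,0,0.02],"dr":[0,0,0]},{"dp":[0,0,0.005],"dr":[0,0,0]},{"dp":[0,0,0],"dr":[0,0,0]},{"dp":[0,0,0],"dr":[0,0,0]}]'; python3 where.py|head -3;python3 - <<'E'
from h import *
crop("side","s14",235,110,130,120,6)
E
```

```text
clock: 9.9
tcp_pos: [0.5211, -0.1491, 0.1187]
tcp_rot: [-3.139, 0.127, -0.002]
force: [-0.8, -0.6, -0.6]
finger_gap: -0.0003
t 9.9 tcp [ 0.5211 -0.1491  0.1187] F [-0.8469 -0.6218 -0.645 ] gap -0.0002975834538852449 j [ 0.4513  0.5783 -0.3241  1.842   0.2549  0.7605 -0.0904]
toolx angle -4.648141353571594 want -4.469070802020421 toolz [ 0.0014  0.     -1.    ]
in dater frame rel wheel [ 0.0009 -0.1542] rel stamp [0.0011 0.0005]
```

View pics/s14.png

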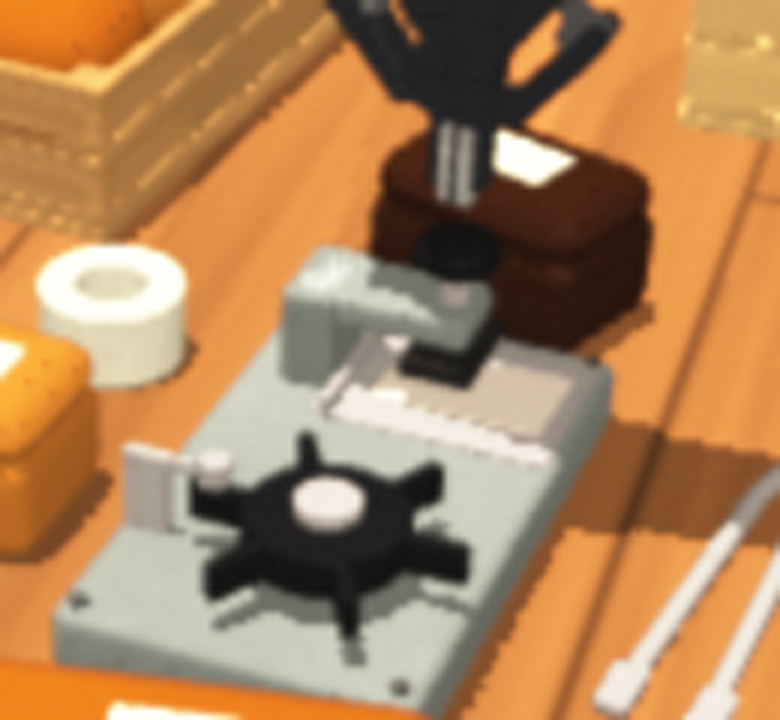

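```bash
python3 -m crank '[{"dp":[0,0,0.006],"dr":[0,0,0]},{"dp":[0,0,0.006],"dr":[0,0,0]},{"dp":[0,0,0.003],"dr":[0,0,0]},{"dp":[0,0,0],"dr":[0,0,0]}]'; python3 -m crank '[{"dp":[0,0,0.004],"dr":[0,0,0]},{"dp":[0,0,0],"dr":[0,0,0]},{"dp":[0,0,0],"dr":[0,0,0]}]'
```

```text
clock: 10.35
tcp_pos: [0.5199, -0.1498, 0.1022]
tcp_rot: [-3.139, 0.129, 0.002]
force: [-0.3, -0.0, 0.0]
finger_gap: -0.0003
clock: 10.65
tcp_pos: [0.5209, -0.1498, 0.0992]
tcp_rot: [3.139, -0.129, 0.001]
force: [0.4, -0.7, 2.1]
finger_gap: 0.0001
```

```bash
python3 -m crank '[{"dp":[0,0,0.004],"dr":[0,0,0]},{"dp":[0,0,0.003],"dr":[0,0,0]},{"dp":[0,0,0],"dr":[0,0,0]}]'; python3 -m crank '[{"dp":[0,0,0.003],"dr":[0,0,0]},{"dp":[0,0,0.002],"dr":[0,0,0]},{"dp":[0,0,0],"dr":[0,0,0]}]'
```

```text
clock: 10.95
tcp_pos: [0.5209, -0.1499, 0.0919]
tcp_rot: [3.139, -0.129, 0.001]
force: [-0.7, 0.1, 5.4]
finger_gap: -0.0001
clock: 11.25
tcp_pos: [0.521, -0.1499, 0.0873]
tcp_rot: [3.139, -0.129, 0.002]
force: [-0.4, -0.3, 6.6]
finger_gap: 0.0002
```

```bash
python3 -m crank '[{"dp":[0,0,0.002],"dr":[0,0,0]},{"dp":[0,0,0],"dr":[0,0,0]},{"dp":[0,0,0],"dr":[0,0,0]}]'; python3 where.py|head -3;python3 - <<'E'
from h import *
crop("side","s15",235,110,130,120,6)
E
```

```text
clock: 11.55
tcp_pos: [0.521, -0.1499, 0.0869]
tcp_rot: [3.138, -0.129, 0.003]
force: [-2.3, 0.1, 16.1]
finger_gap: -0.0003
t 11.55 tcp [ 0.521  -0.1499  0.0869] F [-2.2925  0.0679 16.1299] gap -0.00029404309034727693 j [ 0.4373  0.6228 -0.3035  1.8706  0.2794  0.6878 -0.1121]
toolx angle -4.721883441313527 want -4.469070802020421 toolz [ 0.0016 -0.0011 -1.    ]
in dater frame rel wheel [ 0.0009 -0.155 ] rel stamp [ 0.001  -0.0003]
```

View pics/s15.png

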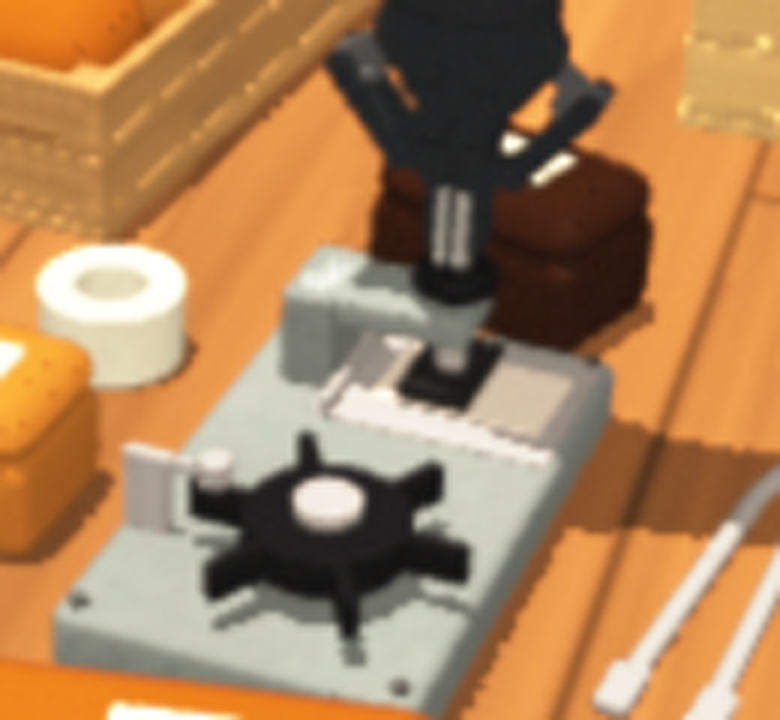

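The stamp has bottomed: 16 N, with the stop stiff at the end of about 12 mm of travel, and the pad is down on the tag. I now lift well clear.

```bash
python3 -m crank '[{"dp":[0,0,-0.005],"dr":[0,0,0]},{"dp":[0,0,-0.01],"dr":[0,0,0]},{"dp":[0,0,-0.02],"dr":[0,0,0]},{"dp":[0,0,-0.04],"dr":[0,0,0]},{"dp":[0,0,-0.04],"dr":[0,0,0]},{"dp":[0,0.04,-0.02],"dr":[0,0,0]},{"dp":[0,0.04,0],"dr":[0,0,0]},{"dp":[0,0.02,0],"dr":[0,0,0]},{"dp":[0,0,0],"dr":[0,0,0]},{"dp":[0,0,0],"dr":[0,0,0]}]'; python3 where.py|head -3;python3 - <<'E'
from h import *
crop("side","s16",235,110,130,120,6)
crop("top","t16",190,120,260,180,3)
E
```

```text
clock: 12.6
tcp_pos: [0.5116, -0.2486, 0.2191]
tcp_rot: [-3.137, 0.13, 0.003]
force: [-0.5, -0.2, -1.3]
finger_gap: -0.0001
t 12.6 tcp [ 0.5116 -0.2486  0.2191] F [-0.4746 -0.166  -1.2788] gap -9.828074417058603e-05 j [ 0.6419  0.5002 -0.3525  1.6441  0.1923  1.034   0.1474]
toolx angle -4.73372717602729 want -4.469070802020421 toolz [-0.0017  0.002  -1.    ]
in dater frame rel wheel [-0.0008 -0.2542] rel stamp [-0.0007 -0.0995]
```

View pics/s16.png

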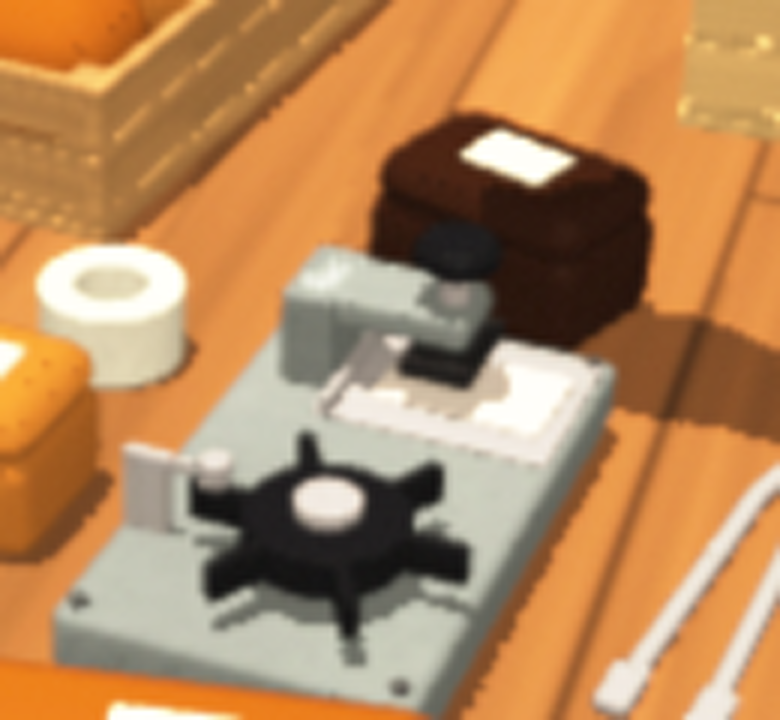

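View pics/t16.png

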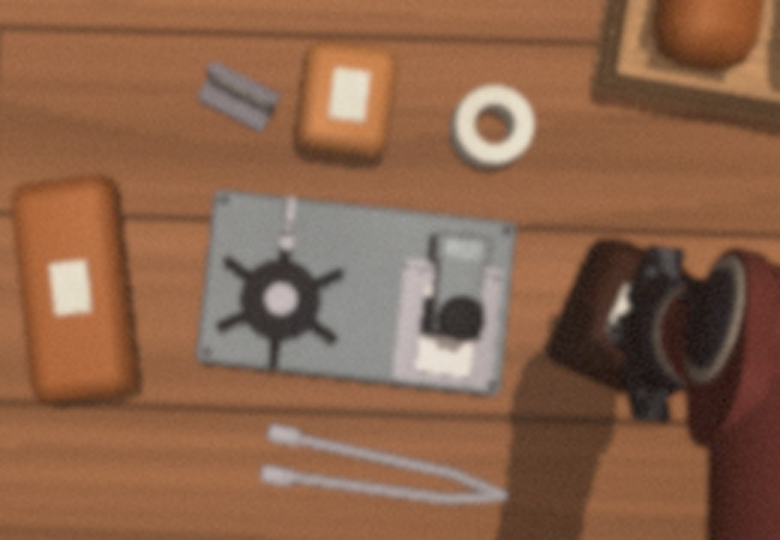

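The stud is at the pointer, the knob is back up, everything else is unmoved, and the gripper hangs free at z 0.22.

```bash
python3 -c "
from cell import manip; print(manip.hand_in())"
```

```text
the job is handed in; nothing more can be done
None
```

The day wheel is set and the tag has been stamped once, in that order. I handed the job in at about 12.6 s of the 72 s allowed.

- **Wheel:** with the shut fingertip I flicked it clockwise two clicks, from two short. The last pictures from both cameras show the stud at the pointer, with the lobes at their rest positions.
- **Stamp:** I pressed the knob until it hit its stop. It took about 6.6 N near the end of about 12 mm of travel, then 16 N at the stop, and the side picture showed the pad down on the tag. After I let go, the knob was back at its starting height.
- **Surroundings:** the final pictures show the tag, breads, tongs, holder and roll where they were. The gripper is raised clear of everything.

**Disagreement:** the shut fingertip looked about 13 mm higher in the side picture than the reported TCP. When pressing the stamp, contact came with the TCP at about 0.10 m instead of the knob's 0.12 m. Because of this the first stroke passed over the lobe without turning the wheel. I went about 15 mm deeper and the next strokes worked.

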